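# Unlock a pressure cooker and hold its lid tipped open at 45 degrees

### The job

The eggs in the small pressure cooker are done: turn the knob on top of its lid a quarter turn anticlockwise, as far as it goes, to unlock it, then lift the lid and hold it half open, tipped at 45 degrees, so that the steam leaves towards the wall and the drips run back to the hinge. The lid falls shut by itself, so finish while you are still holding it steady there with the fingers, and do not let it drop on the way. Leave the timer, the pepper mill and the salt shaker where they stand.

Things in the scene. Friction and masses are not known exactly. Their poses are not given: they have to be found in the camera images.
- cooker: the pressure cooker: round brushed-steel body with black base and rim, 190 mm in diameter, 150 mm high (210 mm with lid and knob); heavy, it stays where it stands. Origin under the middle of the pot on the worktop, z up, x to its back: the hinge column is at +x, the black control panel and the lid's front grip at -x
- lid: domed steel lid with black edge, 193 mm in diameter, 0.5 to 0.7 kg with knob, hinged at the back; left alone it falls shut. Until the knob is turned by some 65 degrees it rises only 1 degree: the ends of a steel bar under it sit beneath lugs inside the rim. Origin in the middle of the hinge line; with the lid shut its axes are the cooker's
- lid_axis (a point): the middle of the lid's hinge line, which runs along the cooker's y axis: 104 mm behind the pot's middle and 158 mm above the worktop. Round about: a tall cupboard fills the left side (from y = 0.33 and x = 0.33 on, higher than the arm), so draw the arm back before swinging in from the start; a wall cupboard hangs behind x = 0.64, from 0.45 m up
- lid_angle (a joint): opening angle of the lid in rad: 0 shut, grows as the front rises, 0.785 is 45 degrees; range 0 to 1.6
- lid_grip (a point): middle of the lid's front grip, a black rounded block on the front edge of the lid: 40 mm wide along the cooker's y, 13 mm high, jutting out 28 mm. It lies 212 mm in front of the hinge line, lid shut 158 mm above the worktop. Its two end faces stay upright as the lid turns: fingers closed on them from above let it swivel between the pads. 2 to 4 N lift it
- knob_grip (a point): point on the axis of the lock knob in the middle of the lid, at the height for the finger pads' middle (204 mm above the worktop, lid shut). The knob is an upright black bar 50 mm long, 14.5 mm thick, 30 mm high (top 6 mm above this point) on a round disc of 51 mm whose top is 23 mm below this point. y runs along the bar, x across it
- knob (a joint): turn of the lock knob in rad, seen from above anticlockwise: 0 locked (bar parallel to the hinge line), 1.571 fully unlocked, at its stop (bar pointing from front to back); turning takes about 0.1 N m and it stays where it is left
- kitchen_timer: round wind-up kitchen timer, white with black dial, 62 mm in diameter, 44 mm high, to the front right of the cooker; leave it alone. Origin under its middle
- pepper_mill: brown turned pepper mill, 58 mm in diameter, 150 mm high, to the left of the cooker; leave it alone. Origin under its middle
- salt_shaker: small clear salt shaker with grey top, 44 mm in diameter, 90 mm high, to the left of the cooker; leave it alone. Origin under its middle

How it is judged:
By the outcome, as a careful person would: the job done as asked, in the order asked, and still so for the second after the job is handed in, while the arm keeps its last pose, push and grip.
It also fails if it takes over 54 s, if anything falls off the work surface, if the arm or the gripper's body presses on something with over 40 N, if the wrist force passes 120 N, or if a joint passes its speed limit or range.

### The arm

A 6-joint arm with a two-finger parallel gripper is mounted at the origin on a cart in front of the work surface, level with it; the furniture and walls round the work are solid. World frame = base frame: x ahead of the robot, y to its left, z up, the work surface at z = 0. Lengths are in m, angles in degrees, forces in N, time in s.
With the tool pointing down it reaches from about 0.25 to 0.725 m from the base axis. Payload 9.7 kg.
Tool frame: the origin (TCP) lies midway between the tips of the shut fingers; the grasp point (between the pads) lies 19 mm behind it; z points along the fingers, y is the line along which they close (so a half turn about z gives the same grasp; the last joint's range is limited). The gripper opens to 85 mm and grips with 20 to 120 N. Pads are 22 mm wide; open, the fingers measure 114 mm over their backs; the gripper's body (76 mm by 85 mm) begins 54 mm behind the grasp point. The pads swing forward as they close: fully open they stand 13 mm farther back than shut.
Start: joints at [63.255, 4.979, 10.078, 95.1, 0, 90], TCP at [0.248, 0.491, 0.231] pointing down, gripper open.
Joint ranges: [-179.16, 179.16], [-48.56, 103.87], [-65.8, 70.77], [-126.05, 130.52], [-82.76, 87.17], [-180, 180]. Speed limits (degrees/s): [127.2, 127.2, 147.25, 180, 180, 180].

### API

Orientations are given as [roll, pitch, yaw] about the fixed x, y, z axes, in that order (R = Rz(yaw) Ry(pitch) Rx(roll)).
In Python, from workcell import * gives the robot as it stands.
- The arm moves only by the tool servo_tool, never from a script. Its argument "moves" is a list of rows, each a list of 4 numbers: the shift along the world's x, y, z in cm, then the turn about the world's z in rad. A call has 1 to 20 rows; each row is the pose to reach, as a shift and turn from the pose commanded when the call began; what a row does not reach only later rows make up. A row lasts 1/12 s, in which the tool goes at most 41.7 mm and 7.16 degrees, less where a joint would pass 70% of its speed; a pose out of reach is approached as far as the arm can. A call with a gripper value outside its range is refused whole. "claw" is the closure, from 0 (fully open) to 1 (shut), set as the call begins (left out, the last holds). The fingers move at their own pace and stop on an object; "force" is the grip in N (left out, the last holds). Time passes only in rows, so rows that repeat a pose let the fingers close. It gives the time, the measured TCP pose, the force, the opening and the grip force at its end, in the units of the state.
- get_obs(): the state, without advancing time (a new reading comes with each control period).
- camera(name): name is "scene" or "top" or "wrist"; returns the picture (420x560x3 uint8, red, green, blue); there is no depth.
- get_calibration(name): a dict with "fx", "fy", "cx", "cy" (pixels), "k1" (the pictures are not rectified: a ray, as slopes to the right and down, at radius r is drawn at 1 + k1 r^2 times it, then the intrinsics apply), "rvec" (rotation vector, rad) and "tvec" (3), from world to camera coordinates, as OpenCV has them; the wrist camera has in their place "tool_from_camera" (4x4, takes a point from camera to tool coordinates, whose origin is the TCP and whose axes are the flange's). Camera axes: x right, y down, z forward; pixel columns grow to the right and rows downward; lengths in m; the calibration is good to about 2 mm. A picture is of the moment at which its call begins: read the wrist's pose just before it. get_calibration takes no time and is no camera call.
- job_done(): hands the job in; it is judged then, once.
The state is a dict: "time": time; "q": joint angles; "qd": joint speeds; "joint_efforts": joint torques, N m; "ee_pos": TCP position; "tcp_rot": TCP orientation; "wrist_force": force on the tool from outside, world axes, zero at the start; "torque": the same for the moment, N m; "opening": finger opening in m; "grasp_force": force on a finger pad.
Only numpy, scipy, OpenCV 4.12 (cv2) and the standard library are available. Lean on these libraries where they do the work, as an engineer would, in place of code of your own. Each camera call takes 0.05 s, during which the arm holds its last target. There are 200 camera calls.

## Working session

There is one attempt and no reset: what is moved stays moved. The work goes in short steps, Python scripts to look and compute and a tool call to move; the robot and the scene stay as the last step left them, time stands still between calls to the robot, and variables do not carry over. Pictures are saved under pics/ and viewed, at most 10 in all, crops included, and the job is handed in when it is done.

Besides the shell and the picture viewer there is one more tool, called as a command line: name --pt "numbers of a row" for each row, then --argument value for the rest. servo_tool: Moves the arm, as the interface text tells. Its arguments: {"type":"object","properties":{"moves":{"type":"array","items":{"type":"array","items":{"type":"number"}}},"claw":{"type":"number"},"force":{"type":"number"}},"required":["moves"]}

```bash
mkdir -p pics; ls
python3 - <<'E'
from workcell import *
import cv2
o=get_obs();print(o)
for n in("scene","top"):
    cv2.imwrite(f"pics/{n}0.png",camera(n)[:,:,::-1]);print(get_calibration(n))
print(get_calibration("wrist"))
E
```

```text
pics
{'time': 0.0, 'q': array([ 6.32530082e+01,  5.01047510e+00,  1.00339600e+01,  9.50997940e+01,
       -7.39507914e-06,  9.00004629e+01]), 'qd': array([-0.01207072,  0.12247366,  0.0595633 ,  0.01191401,  0.03957449,
        0.01193969]), 'joint_efforts': array([ 4.52435243e-04, -5.20385706e+01,  4.64806759e+01,  1.62586867e-02,
        2.36220387e-06,  1.07583821e-05]), 'ee_pos': array([0.24742265, 0.49094159, 0.23058465]), 'tcp_rot': array([-1.79923691e+02,  8.01164257e-06,  1.53252545e+02]), 'wrist_force': array([-0.53850422, -0.45207938, -0.25465506]), 'torque': array([ 0.03437466, -0.06458849, -0.04197034]), 'grasp_force': 0.0, 'opening': 0.0856576094945526}
{'fx': 391.9006330914475, 'fy': 391.9006330914475, 'cx': 281.8388269591177, 'cy': 209.30556752965475, 'k1': 0.024169968640059027, 'rvec': array([ 2.24482062, -0.78838918,  0.34476558]), 'tvec': array([-0.37502094,  0.35056041,  0.68405255])}
{'fx': 384.3277332043301, 'fy': 384.3277332043301, 'cx': 282.91859584187887, 'cy': 210.75629824221275, 'k1': -0.0252939198866049, 'rvec': array([ 1.98788162, -2.2467858 ,  0.23617185]), 'tvec': array([0.08727158, 0.56564333, 0.89224184])}
{'fx': 373.1381656606877, 'fy': 373.1381656606877, 'cx': 280.27116430415816, 'cy': 209.68740071695427, 'k1': 0.018170758921535808, 'tool_from_camera': array([[-1.36503011e-04, -9.62161351e-01, -2.72480305e-01,
         6.90426119e-02],
       [ 9.99999898e-01, -2.48540242e-04,  3.76661418e-04,
         1.24805340e-04],
       [-4.30131380e-04, -2.72480226e-01,  9.62161287e-01,
        -1.42894491e-01],
       [ 0.00000000e+00,  0.00000000e+00,  0.00000000e+00,
         1.00000000e+00]])}
```

View pics/scene0.png

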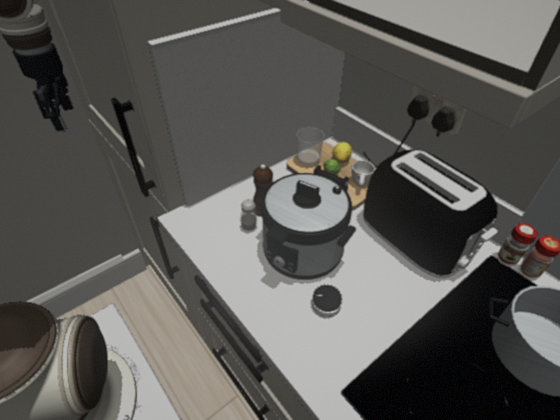

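View pics/top0.png

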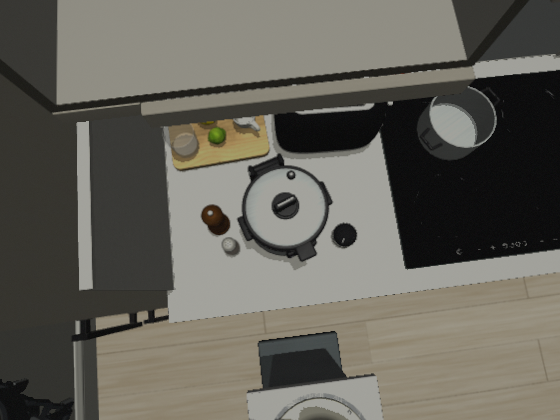

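The scene and top views show the cooker, with its knob at about (286,204), front grip at (306,251) and hinge at (266,167) in the top image. The timer is at (345,234), the mill at (212,215) and the salt shaker at (230,245). I'll zoom in on the top view and cast rays.

```bash
cat > h.py <<'E'
from workcell import *
import cv2,numpy as np
def cam(name,obs=None):
    c=get_calibration(name)
    K=np.array([[c["fx"],0,c["cx"]],[0,c["fy"],c["cy"]],[0,0,1]]);D=np.array([c["k1"],0,0,0,0.])
    if name=="wrist":
        from scipy.spatial.transform import Rotation as Ro
        T=np.eye(4);T[:3,:3]=Ro.from_euler("xyz",obs["tcp_rot"],degrees=True).as_matrix();T[:3,3]=obs["ee_pos"]
        M=np.linalg.inv(T@c["tool_from_camera"]);R,t=M[:3,:3],M[:3,3]
    else: R=cv2.Rodrigues(c["rvec"])[0];t=c["tvec"]
    return K,D,R,t
def plane(C,uv,z):
    K,D,R,t=C
    p=cv2.undistortPoints(np.array(uv,float).reshape(-1,1,2),K,D)[:,0]
    d=np.c_[p,np.ones(len(p))]@R; o=-R.T@t
    return o+d*((z-o[2])/d[:,2])[:,None]
def proj(C,P):
    K,D,R,t=C
    return cv2.projectPoints(np.array(P,float).reshape(-1,1,3),cv2.Rodrigues(R)[0],t,K,D)[0][:,0]
E
python3 - <<'E'
from h import *
C=cam("top")
for n,uv,z in(("knob",(286,203),.21),("grip",(306,251),.165),("hinge",(266,167),.158),("timer",(345,234),.044),("mill",(212,215),.15),("salt",(230,245),.09)):
    print(n,plane(C,[uv],z)[0].round(3))
im=cv2.imread("pics/top0.png")
cv2.imwrite("pics/c1.png",cv2.resize(im[145:275,225:365],None,fx=5.6,fy=4.6*5.6/4.6*.8/.8,interpolation=cv2.INTER_CUBIC)[:600])
E
```

```text
knob [0.556 0.014 0.21 ]
grip [ 0.457 -0.017  0.165]
hinge [0.656 0.046 0.158]
timer [ 0.498 -0.128  0.044]
mill [0.563 0.178 0.15 ]
salt [0.499 0.152 0.09 ]
```

View pics/c1.png

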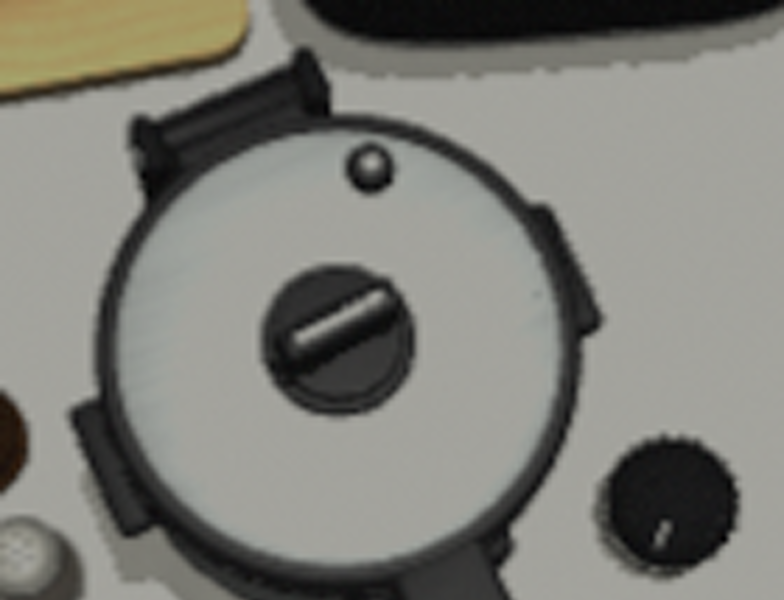

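The knob disc centre reads about (285.4,205.7) px, and the cooker's yaw is roughly 17.6°. Next I draw the arm back and swing it in.

servo_tool --pt "-2 -2.4 1.4 0" --pt "-4 -4.8 2.8 0" --pt "-6 -7.2 4.2 0" --pt "-8 -9.6 5.6 0" --pt "-10 -12 7 0" --pt "-8.3 -15.3 7 0" --pt "-6.6 -18.6 7 0" --pt "-5 -22 7 0" --pt "-3.4 -25.2 7 -0.1" --pt "-1.8 -28.4 7 -0.2" --pt "-0.2 -31.6 7 -0.3" --pt "1.4 -34.8 7 -0.4" --pt "3 -38 7 -0.5" --pt "5 -41 7 -0.6" --pt "7 -44 7 -0.7" --pt "10 -46 7 -0.785" --pt "10 -46 7 -0.785" --claw 0

```text
time: 1.52
ee_pos: [0.3506, 0.028, 0.2999]
tcp_rot: [-179.9, 0.0, 107.7]
wrist_force: [1.2, 0.3, -0.3]
opening: 0.0854
grasp_force: 0.0
```

Run:
```python
from h import *
o=get_obs();print({k:np.round(v,3) for k,v in o.items()})
C=cam("top")
print(plane(C,[(285.4,205.7)],.181), plane(C,[(225+290/5.6,145+345/5.6),(225+388/5.6,145+292/5.6)],.21),plane(C,[(225+135/5.6,145+125/5.6),(225+305/5.6,145+55/5.6)],.158))
```

```text
{'time': np.float64(1.517), 'q': array([ 4.60300e+00, -1.92450e+01, -3.85000e+00,  1.05452e+02,
       -5.10000e-02,  7.68920e+01]), 'qd': array([ 4.782, -2.708, -1.703,  3.533,  1.111, -0.943]), 'joint_efforts': array([ -2.939, -23.812,  47.074,  -0.293,  -0.183,   0.16 ]), 'ee_pos': array([0.351, 0.028, 0.3  ]), 'tcp_rot': array([-1.79932e+02,  3.70000e-02,  1.07711e+02]), 'wrist_force': array([ 1.161,  0.25 , -0.315]), 'torque': array([ 0.029, -0.076,  0.014]), 'grasp_force': np.float64(0.0), 'opening': np.float64(0.085)}
[[0.55710681 0.01475853 0.181     ]] [[ 0.55101132  0.03383903  0.21      ]
 [ 0.56664195 -0.00477437  0.21      ]] [[0.6602729  0.0843242  0.158     ]
 [0.68154728 0.01262058 0.158     ]]
```

servo_tool --pt "3 -0.2 -0.4 0" --pt "6 -0.4 -0.8 0" --pt "9 -0.6 -1.2 0" --pt "12 -0.8 -1.6 0" --pt "15 -1.0 -2 0" --pt "18 -1.2 -2.5 0" --pt "20.6 -1.3 -3 0" --pt "20.6 -1.3 -3 0" --pt "20.6 -1.3 -3 0"

```text
time: 2.27
ee_pos: [0.5539, 0.0183, 0.2694]
tcp_rot: [-179.8, -0.1, 108.3]
wrist_force: [-0.8, -0.1, 0.8]
opening: 0.0855
grasp_force: 0.0
```

Run:
```python
from h import *
o=get_obs();im=camera("wrist");cv2.imwrite("pics/w1.png",im[:,:,::-1]);np.save("w1.npy",o,allow_pickle=True)
print(o["ee_pos"],o["tcp_rot"],o["wrist_force"])
```

```text
[0.55388433 0.01834341 0.26941222] [-1.79805307e+02 -5.89109313e-02  1.08294982e+02] [-0.75827814 -0.07457622  0.7686522 ]
```

View pics/w1.png

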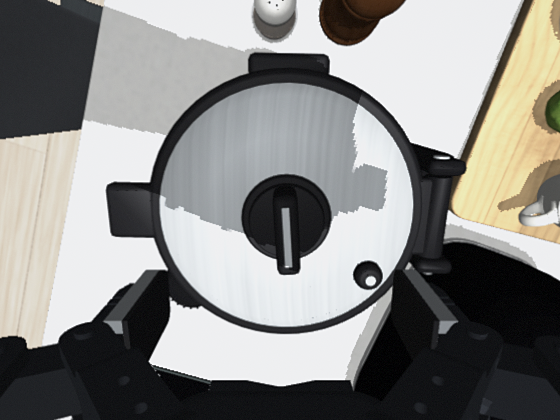

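The wrist view shows the disc centre at about (286,217) and the top of the bar running from (286,190) to (289,270). The grip is at (107–152,183–236), and the hinge rod ends are at (440,175) and (432,262).

Run:
```python
from h import *
o=np.load("w1.npy",allow_pickle=True).item();C=cam("wrist",o)
f=lambda uv,z:plane(C,uv,z).round(4)[:,:2].tolist()
print("disc",f([(286,217)],.181),"barline",f([(289,207),(289.5,268)],.21),"bar lower",f([(285,190),(288.5,271)],.207))
print("grip",f([(107,183),(109,236),(152,183),(152,236)],.163),"hinge",f([(440,175),(432,262)],.158))
im=cv2.imread("pics/w1.png");g=cv2.cvtColor(im,cv2.COLOR_BGR2GRAY)
# rim outer ellipse
P=[(290,68),(290,332),(151,210),(420,200)]
print("rim",f(P,.155))
for y in range(180,284,8):
    print(y,g[y,268:308:2].tolist())
```

```text
disc [[0.5576, 0.0184]] barline [[0.5543, 0.0327], [0.5664, -0.0025]] bar lower [[0.5493, 0.0407], [0.567, -0.0058]]
grip [[0.4365, -0.0021], [0.4453, -0.0393], [0.4654, 0.0075], [0.474, -0.0298]] hinge [[0.6509, 0.0738], [0.6727, 0.0129]]
rim [[0.5309, 0.1072], [0.5935, -0.0777], [0.467, -0.0144], [0.6466, 0.0529]]
180 [18, 27, 32, 32, 30, 32, 33, 32, 31, 33, 31, 32, 33, 31, 33, 30, 32, 27, 21, 13]
188 [14, 14, 25, 28, 14, 6, 10, 7, 13, 8, 13, 12, 9, 23, 32, 29, 20, 14, 13, 22]
196 [34, 33, 30, 6, 13, 12, 15, 17, 19, 18, 22, 16, 17, 9, 19, 31, 32, 28, 31, 30]
204 [31, 28, 25, 21, 25, 29, 28, 31, 30, 28, 26, 28, 25, 22, 15, 32, 30, 30, 29, 30]
212 [30, 29, 30, 18, 23, 23, 25, 138, 160, 161, 153, 24, 24, 20, 22, 22, 30, 29, 29, 29]
220 [28, 28, 28, 12, 20, 24, 24, 104, 160, 160, 159, 38, 21, 20, 21, 17, 27, 27, 28, 28]
228 [27, 26, 27, 16, 17, 23, 24, 73, 162, 158, 162, 70, 23, 22, 20, 14, 26, 28, 26, 28]
236 [26, 23, 27, 22, 18, 19, 24, 41, 162, 158, 162, 113, 19, 22, 18, 18, 26, 28, 27, 24]
244 [51, 27, 25, 24, 15, 22, 24, 22, 141, 157, 159, 149, 18, 24, 22, 19, 26, 25, 23, 24]
252 [42, 47, 55, 56, 19, 18, 18, 22, 104, 157, 157, 152, 31, 22, 21, 18, 42, 44, 45, 57]
260 [240, 240, 243, 249, 156, 10, 23, 19, 75, 157, 155, 161, 45, 20, 23, 12, 165, 244, 239, 240]
268 [239, 239, 240, 241, 239, 16, 34, 40, 46, 67, 61, 25, 17, 23, 22, 10, 150, 243, 240, 239]
276 [240, 239, 239, 240, 240, 240, 243, 245, 243, 245, 246, 245, 243, 243, 241, 240, 239, 238, 238, 239]
```

servo_tool --pt "0.3 -0.1 0 0.05" --pt "0.36 -0.13 -2 0.05" --pt "0.36 -0.13 -4 0.05" --pt "0.36 -0.13 -6 0.05" --pt "0.36 -0.13 -7.3 0.05" --pt "0.36 -0.13 -8.2 0.05" --pt "0.36 -0.13 -8.2 0.05" --pt "0.36 -0.13 -8.2 0.05"

```text
time: 2.98
ee_pos: [0.5567, 0.017, 0.1902]
tcp_rot: [180.0, 0.0, 111.2]
wrist_force: [1.1, 0.1, 0.3]
opening: 0.0856
grasp_force: 0.0
```

servo_tool --pt "0 0 0 0" --pt "0 0 0 0" --pt "0 0 0 0" --pt "0 0 0 0" --pt "0 0 0 0" --pt "0 0 0 0" --pt "0 0 0 0" --pt "0 0 0 0" --pt "0 0 0 0" --pt "0 0 0 0" --claw 1 --force 30

```text
time: 3.82
ee_pos: [0.5578, 0.0171, 0.1896]
tcp_rot: [179.9, 0.0, 111.2]
wrist_force: [5.0, 1.0, 1.4]
opening: 0.0136
grasp_force: 33.0
```

Run:
```python
from h import *
o=get_obs();print({k:np.round(v,4) for k,v in o.items()})
```

```text
{'time': np.float64(3.8167), 'q': array([1.74130e+00, 5.31170e+00, 5.80960e+00, 9.04079e+01, 1.90000e-02,
       7.05892e+01]), 'qd': array([-0.0353,  0.0208,  0.0013,  0.0145, -0.031 , -0.0712]), 'joint_efforts': array([ -1.1022, -52.4428,  44.4372,   2.0666,  -0.4692,   0.0989]), 'ee_pos': array([0.5578, 0.0171, 0.1896]), 'tcp_rot': array([1.799087e+02, 1.200000e-02, 1.111521e+02]), 'wrist_force': array([4.9991, 0.9957, 1.3579]), 'torque': array([ 0.3653, -0.95  ,  0.1049]), 'grasp_force': np.float64(32.9799), 'opening': np.float64(0.0136)}
```

servo_tool --pt "0.1 0 0 0.1" --pt "0.1 0 0 0.2" --pt "0.1 0 0 0.3" --pt "0.1 0 0 0.4" --pt "0.1 0 0 0.5" --pt "0.1 0 0 0.6" --pt "0.1 0 0 0.7" --pt "0.1 0 0 0.8" --pt "0.1 0 0 0.9" --pt "0.1 0 0 1.0" --pt "0.1 0 0 1.1" --pt "0.1 0 0 1.2" --pt "0.1 0 0 1.3" --pt "0.1 0 0 1.4" --pt "0.1 0 0 1.45" --pt "0.1 0 0 1.45" --pt "0.1 0 0 1.45" --force 45

```text
time: 5.23
ee_pos: [0.5565, 0.0143, 0.1896]
tcp_rot: [-179.8, -0.2, -165.9]
wrist_force: [-7.0, -12.6, 5.7]
opening: 0.0133
grasp_force: 48.7
```

Run:
```python
from h import *
o=get_obs();print({k:np.round(o[k],4) for k in("ee_pos","tcp_rot","wrist_force","torque","opening","q")})
```

```text
{'ee_pos': array([0.5565, 0.0143, 0.1896]), 'tcp_rot': array([-179.761 ,   -0.23  , -165.8697]), 'wrist_force': array([ -6.9807, -12.5997,   5.7306]), 'torque': array([-2.6945,  1.5296,  0.0753]), 'opening': np.float64(0.0133), 'q': array([  1.619 ,   5.3966,   5.9016,  90.6777,  -0.2832, -12.5114])}
```

servo_tool --pt "-0.1 -0.3 0 0.04" --pt "-0.1 -0.3 0 0.07" --pt "-0.1 -0.3 0 0.07" --pt "-0.1 -0.3 0 0.07"

```text
time: 5.57
ee_pos: [0.5565, 0.0139, 0.1896]
tcp_rot: [180.0, -0.1, -161.9]
wrist_force: [-4.6, 1.7, 6.5]
opening: 0.0134
grasp_force: 49.1
```

```bash
cat > s.py <<'E'
from h import *
o=get_obs();print({k:np.round(o[k],4) for k in("time","ee_pos","tcp_rot","wrist_force","torque","opening","grasp_force")})
E
python3 s.py
```

```text
{'time': np.float64(5.5667), 'ee_pos': array([0.5565, 0.0139, 0.1896]), 'tcp_rot': array([ 1.799786e+02, -5.100000e-02, -1.618703e+02]), 'wrist_force': array([-4.6315,  1.7015,  6.4919]), 'torque': array([ 0.315 ,  0.8757, -0.7386]), 'opening': np.float64(0.0134), 'grasp_force': np.float64(49.1217)}
```

servo_tool --pt "0 0 0 0.03" --pt "0 0 0 0.05" --pt "0 0 0 0.05" --pt "0 0 0 0.05"

```text
time: 5.9
ee_pos: [0.5569, 0.0139, 0.1897]
tcp_rot: [180.0, -0.0, -159.0]
wrist_force: [-4.3, 2.2, 5.7]
opening: 0.0136
grasp_force: 65.0
```

```bash
python3 s.py
```

```text
{'time': np.float64(5.9), 'ee_pos': array([0.5569, 0.0139, 0.1897]), 'tcp_rot': array([ 1.799849e+02, -1.400000e-03, -1.590087e+02]), 'wrist_force': array([-4.3189,  2.2421,  5.6764]), 'torque': array([ 0.4954,  0.4718, -1.1313]), 'opening': np.float64(0.0136), 'grasp_force': np.float64(64.985)}
```

servo_tool --pt "0 0 0 -0.03" --pt "0 0 0 -0.03" --pt "0 0 0 -0.03" --pt "0 0 0 -0.03" --pt "0 0 0 -0.03" --pt "0 0 0 -0.03" --pt "0 0 0 -0.03" --pt "0 0 2 -0.03" --pt "0 0 5 -0.03" --pt "-2 -0.6 7.5 -0.04" --pt "-4 -1.3 8 -0.05" --pt "-4 -1.3 8 -0.05" --pt "-4 -1.3 8 -0.05" --claw 0

```text
time: 6.98
ee_pos: [0.5171, 0.0007, 0.2702]
tcp_rot: [-180.0, 0.1, -161.8]
wrist_force: [0.2, -0.1, -0.1]
opening: 0.0854
grasp_force: 0.0
```

Run:
```python
from h import *
o=get_obs();im=camera("wrist");cv2.imwrite("pics/w2.png",im[:,:,::-1]);np.save("w2.npy",o,allow_pickle=True)
print(o["ee_pos"],o["tcp_rot"],o["wrist_force"],o["opening"])
```

```text
[0.51707177 0.00066258 0.27021348] [-1.79960251e+02  1.16964255e-01 -1.61785507e+02] [ 0.15814872 -0.09530509 -0.09494709] 0.08535049185657494
```

View pics/w2.png

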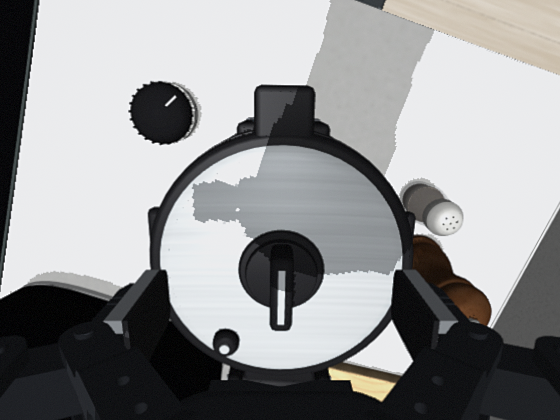

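The bar is now front-to-back, with its top from (282,245) to (280,328). The grip block spans columns 255–314 and rows 86–140, and the knob disc is at (281,269).

Run:
```python
from h import *
o=np.load("w2.npy",allow_pickle=True).item();C=cam("wrist",o)
f=lambda uv,z:plane(C,uv,z).round(4)[:,:2].tolist()
print("disc",f([(281,269)],.181),"bar",f([(282,270),(280.5,322)],.21))
print("grip",f([(255.5,90),(314,90),(256,134),(314.5,134)],.163),f([(285,111)],.1645))
print("rim",f([(153,250),(412,250)],.155))
```

```text
disc [[0.5537, 0.0133]] bar [[0.5414, 0.0098], [0.5749, 0.0199]]
grip [[0.4487, -0.0384], [0.4371, -0.003], [0.4749, -0.03], [0.4629, 0.0066]] [[0.4551, -0.0165]]
rim [[0.5802, -0.0777], [0.5203, 0.1044]]
```

servo_tool --pt "-3.3 -1.0 0 0" --pt "-6.54 -2.0 0 0" --pt "-6.54 -2.0 -2.5 0" --pt "-6.54 -2.0 -5 0" --pt "-6.54 -2.0 -7.5 0" --pt "-6.54 -2.0 -9.5 0" --pt "-6.54 -2.0 -11 0" --pt "-6.54 -2.0 -11.8 0" --pt "-6.54 -2.0 -12.4 0" --pt "-6.54 -2.0 -12.4 0" --pt "-6.54 -2.0 -12.4 0"

```text
time: 7.95
ee_pos: [0.452, -0.0191, 0.1456]
tcp_rot: [180.0, 0.0, -161.8]
wrist_force: [0.6, 0.5, 0.7]
opening: 0.0854
grasp_force: 0.0
```

```bash
python3 s.py
python3 - <<'E'
from h import *
cv2.imwrite("pics/s2.png",cv2.resize(camera("scene")[100:330,170:430,::-1],None,fx=2.6,fy=2.6,interpolation=cv2.INTER_CUBIC))
E
```

```text
{'time': np.float64(7.95), 'ee_pos': array([ 0.452 , -0.0191,  0.1456]), 'tcp_rot': array([ 1.799998e+02,  4.700000e-03, -1.617588e+02]), 'wrist_force': array([0.6391, 0.5047, 0.7412]), 'torque': array([-0.0445,  0.0013,  0.0231]), 'opening': np.float64(0.0854), 'grasp_force': np.float64(0.0)}
```

View pics/s2.png

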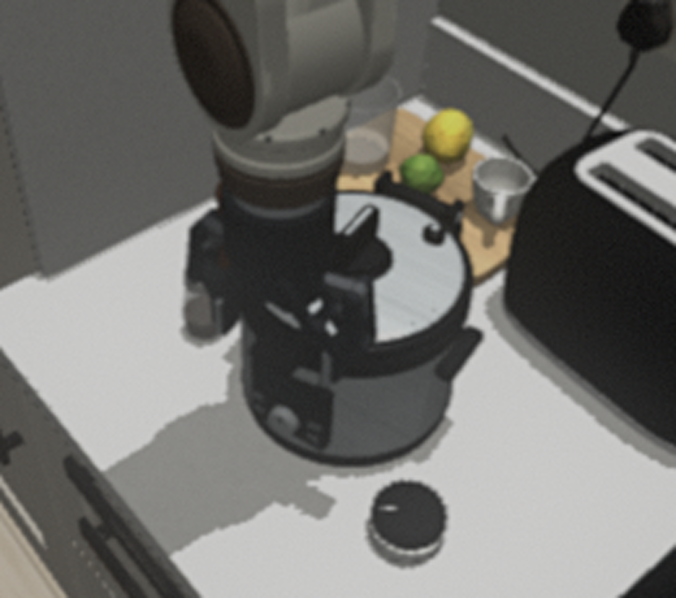

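The fingers straddle the front grip at about (340,310) in the crop, with no contact force so far. Closing now.

servo_tool --pt "0 0 0 0" --pt "0 0 0 0" --pt "0 0 0 0" --pt "0 0 0 0" --pt "0 0 0 0" --pt "0 0 0 0" --pt "0 0 0 0" --pt "0 0 0 0" --pt "0 0 0 0" --pt "0 0 0 0" --claw 1 --force 35

```text
time: 8.83
ee_pos: [0.4517, -0.0185, 0.1459]
tcp_rot: [179.9, 0.1, -161.8]
wrist_force: [-2.0, 5.0, 4.6]
opening: 0.0393
grasp_force: 35.9
```

```bash
python3 s.py
python3 - <<'E'
import numpy as np
R=21.5;h=np.radians(18.1)
for a in range(0,50,3):
    b=np.radians(a);d=R*(1-np.cos(b));print(a,np.round([d*np.cos(h),d*np.sin(h),R*np.sin(b)],2).tolist())
E
```

```text
{'time': np.float64(8.8333), 'ee_pos': array([ 0.4517, -0.0185,  0.1459]), 'tcp_rot': array([ 1.799225e+02,  6.160000e-02, -1.617711e+02]), 'wrist_force': array([-1.9827,  4.9685,  4.599 ]), 'torque': array([ 1.0398,  0.4193, -0.4072]), 'opening': np.float64(0.0393), 'grasp_force': np.float64(35.8857)}
0 [0.0, 0.0, 0.0]
3 [0.03, 0.01, 1.13]
6 [0.11, 0.04, 2.25]
9 [0.25, 0.08, 3.36]
12 [0.45, 0.15, 4.47]
15 [0.7, 0.23, 5.56]
18 [1.0, 0.33, 6.64]
21 [1.36, 0.44, 7.7]
24 [1.77, 0.58, 8.74]
27 [2.23, 0.73, 9.76]
30 [2.74, 0.89, 10.75]
33 [3.3, 1.08, 11.71]
36 [3.9, 1.28, 12.64]
39 [4.55, 1.49, 13.53]
42 [5.25, 1.72, 14.39]
45 [5.99, 1.96, 15.2]
48 [6.76, 2.21, 15.98]
```

servo_tool --pt "0.01 0 0.5 0" --pt "0.03 0.01 1.1 0" --pt "0.07 0.03 1.7 0" --pt "0.11 0.04 2.25 0" --pt "0.11 0.04 2.25 0" --pt "0.11 0.04 2.25 0"

```text
time: 9.33
ee_pos: [0.4529, -0.0181, 0.1676]
tcp_rot: [179.9, 0.0, -161.8]
wrist_force: [2.5, 5.2, -5.5]
opening: 0.0389
grasp_force: 36.0
```

```bash
python3 s.py
```

```text
{'time': np.float64(9.3333), 'ee_pos': array([ 0.4529, -0.0181,  0.1676]), 'tcp_rot': array([ 1.799106e+02,  1.740000e-02, -1.617708e+02]), 'wrist_force': array([ 2.4599,  5.2115, -5.4591]), 'torque': array([ 0.8827, -0.284 , -0.4538]), 'opening': np.float64(0.0389), 'grasp_force': np.float64(35.9521)}
```

servo_tool --pt "0.14 0.04 1.1 0" --pt "0.34 0.11 2.2 0" --pt "0.59 0.19 3.3 0" --pt "0.9 0.29 4.4 0" --pt "1.25 0.4 5.45 0" --pt "1.66 0.54 6.5 0" --pt "2.12 0.69 7.5 0" --pt "2.63 0.85 8.5 0" --pt "3.2 1.04 9.45 0" --pt "3.8 1.24 10.4 0" --pt "4.45 1.45 11.3 0" --pt "5.1 1.68 12.15 0" --pt "5.6 1.83 12.65 0" --pt "5.85 1.91 12.95 0" --pt "5.85 1.91 12.95 0" --pt "5.85 1.91 12.95 0" --pt "5.85 1.91 12.95 0"

```text
time: 10.75
ee_pos: [0.5114, 0.0001, 0.2966]
tcp_rot: [-180.0, -0.0, -161.8]
wrist_force: [4.8, -0.6, -7.2]
opening: 0.039
grasp_force: 36.4
```

```bash
python3 s.py
python3 - <<'E'
from h import *
cv2.imwrite("pics/s3.png",cv2.resize(camera("scene")[100:330,170:430,::-1],None,fx=2.6,fy=2.6,interpolation=cv2.INTER_CUBIC))
o=get_obs();np.save("w3.npy",o,allow_pickle=True);cv2.imwrite("pics/w3.png",camera("wrist")[:,:,::-1])
E
```

```text
{'time': np.float64(10.75), 'ee_pos': array([5.114e-01, 1.000e-04, 2.966e-01]), 'tcp_rot': array([-1.799883e+02, -2.490000e-02, -1.617740e+02]), 'wrist_force': array([ 4.8121, -0.5534, -7.1687]), 'torque': array([-0.5012, -0.707 , -0.1488]), 'opening': np.float64(0.039), 'grasp_force': np.float64(36.4394)}
```

View pics/s3.png

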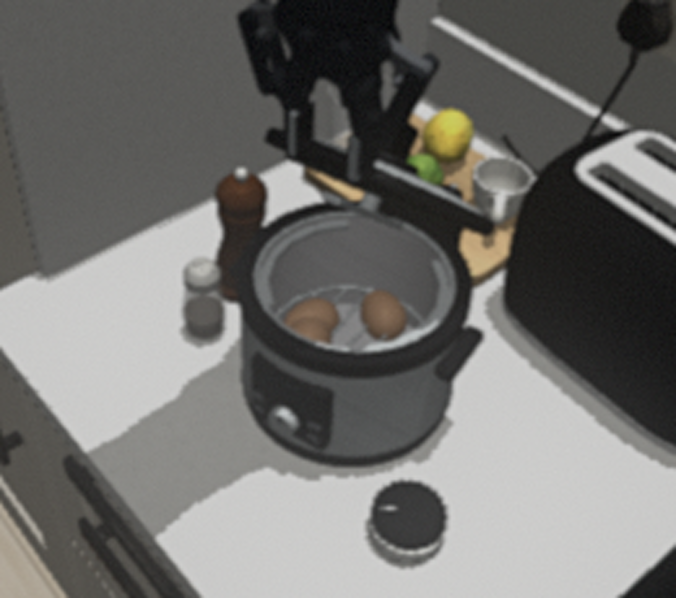

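View pics/w3.png

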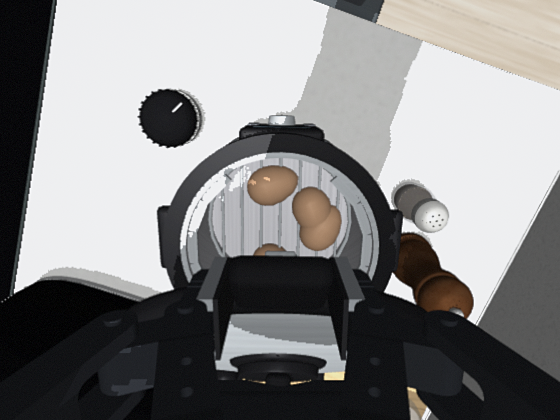

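The lid is open with the eggs showing. The timer, mill and shaker haven't moved. The chord of the path gives about 45°. One last check that it holds steady before handing in.

servo_tool --pt "0 0 0 0" --pt "0 0 0 0" --pt "0 0 0 0" --pt "0 0 0 0" --pt "0 0 0 0" --pt "0 0 0 0" --pt "0 0 0 0" --pt "0 0 0 0" --pt "0 0 0 0" --pt "0 0 0 0" --force 45

```text
time: 11.68
ee_pos: [0.5115, 0.0002, 0.2968]
tcp_rot: [-180.0, -0.0, -161.8]
wrist_force: [5.0, -2.5, -8.5]
opening: 0.0387
grasp_force: 48.5
```

```bash
python3 s.py
python3 - <<'E'
from h import *
a=cv2.imread("pics/w3.png");b=camera("wrist")[:,:,::-1]
d=cv2.absdiff(a,np.ascontiguousarray(b)).max(2)[250:400,210:350];print("changed px",(d>40).sum())
E
```

```text
{'time': np.float64(11.6833), 'ee_pos': array([5.115e-01, 2.000e-04, 2.968e-01]), 'tcp_rot': array([-1.799817e+02, -5.000000e-04, -1.617762e+02]), 'wrist_force': array([ 4.9788, -2.5246, -8.5183]), 'torque': array([-0.532 , -0.886 , -0.1333]), 'opening': np.float64(0.0387), 'grasp_force': np.float64(48.5061)}
changed px 92
```

```bash
python3 -c "
from workcell import *
print(job_done())"
```

```text
the job is handed in; nothing more can be done
None
```

I turned the knob to its stop, and the lid was open at about 45° (worked out from the gripper's path), held steady in the fingers when I handed in at about 11.7 s; the timer, pepper mill and salt shaker were left alone.

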